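# Unload the cast bar from the clamshell mould and set it up for measuring

## Robot

A 6-joint arm with a two-finger parallel gripper is mounted at the origin on the work surface. World frame = base frame: x ahead of the robot, y to its left, z up, the work surface at z = 0. Lengths are in m, angles in rad, forces in N, time in s.
With the tool pointing down it reaches from about 0.325 to 0.775 m from the base axis. Payload 5.5 kg.
Tool frame: the origin (TCP) lies midway between the tips of the shut fingers; the grasp point (between the pads) lies 19 mm behind it; z points along the fingers, y is the line along which they close (so a half turn about z gives the same grasp; the last joint's range is limited). The gripper opens to 85 mm and grips with 20 to 120 N. Pads are 22 mm wide; open, the fingers measure 114 mm over their backs; the gripper's body (76 mm by 85 mm) begins 54 mm behind the grasp point. The pads swing forward as they close: fully open they stand 13 mm farther back than shut.
Start: joints at [-1.181, 0.091, 1.231, -0, 1.82, -0.057], TCP at [0.259, -0.541, 0.231] pointing down, gripper open.
Joint ranges: [-2.87, 2.87], [-0.86, 2.18], [0.17, 2.46], [-1.51, 4.65], [0.06, 2.69], [-2.65, 2.65]. Speed limits (rad/s): [2.57, 2.57, 3.01, 3.14, 3.14, 3.14].

## Interface

Orientations are given as [roll, pitch, yaw] about the fixed x, y, z axes, in that order (R = Rz(yaw) Ry(pitch) Rx(roll)).
In Python, from station import sensors, snapshot, env, find_in, trace, place_of gives the robot as it stands. The module is installed in compiled form; this text tells all that it offers.
- The arm moves only by the tool drive_tool, never from a script. Its argument "rows" is a list of rows, each a list of 4 numbers: the shift along the tool's x, y, z each as a share of 200 mm, from -1 to 1, then the turn about the tool's z as a share of 90 degrees, from -1 to 1. A call has 1 to 8 rows; each row is the pose to reach, as a shift and turn from the pose commanded when the call began, along the tool's axes at that moment; what a row does not reach only later rows make up. A row lasts 1/12 s, in which the tool goes at most 41.7 mm and 7.16 degrees, less where a joint would pass 70% of its speed; a pose out of reach is approached as far as the arm can. A call with a number of a shift or a turn outside -1 to 1 is refused whole. A call with a gripper value outside its range is refused whole. "jaw" is the opening, from 0 (shut) to 1 (fully open), set as the call begins (left out, the last holds). The fingers move at their own pace and stop on an object; the grip force is fixed at half the most. Time passes only in rows, so rows that repeat a pose let the fingers close. It gives the time, the measured TCP pose, the force, the opening and the grip force at its end, in the units of the state.
- sensors.sense(): the state, without advancing time (a new reading comes with each control period).
- snapshot(name): name is "side" or "top" or "wrist"; returns a dict with "frame" (420x560x3 uint8, blue, green, red), "fx", "fy", "cx", "cy" (pixels), "R" (3x3) and "t" (3): a world point X has camera coordinates R X + t. Camera axes: x right, y down, z forward; pixel columns grow to the right and rows downward; lengths in m; the calibration is good to about 2 mm. The wrist camera is an equidistant fisheye: a pixel r from the principal point sees the ray r / f radians off the axis. A picture is of the moment at which its call begins. There is no depth.
- env.hand_in(): hands the job in; it is judged then, once.
Trained networks look in a picture, given as the dict that the camera call returned (one of the last four; its "shot" number tells which), for a name from the list of things; names that differ only in an ending like _2 or _b are one class to them, and where a whole thing is asked for, a point or a joint stands for the part that bears it (a point fixed in the world has none). Each returns a list of dicts, best first, with "confidence" (0 to 1); they miss things now and then, are a little off and sometimes report something else, mostly with a low value. They report only what shows in the picture. A call takes as long as a camera call. They do not tell look-alikes from the thing itself.
- find_in(picture, label): "point" ([x, y, z] in m, in the coordinates of the camera as it stood for that picture, good to about 4 mm: the middle of the surface that is visible of it).
- trace(picture, label): "mask" (420x560 bool, what is visible of it).
- place_of(picture, label): "point" ([x, y, z] in m, in the coordinates of the camera as it stood for that picture, good to about 4 mm: a listed point, or the origin of a listed thing).
The state is a dict: "t": time; "qpos": joint angles; "joint_vel": joint speeds; "joint_efforts": joint torques, N m; "tcp_pos": TCP position; "tool_rot": TCP orientation; "contact_force": force on the tool from outside, world axes, zero at the start; "moment": the same for the moment, N m; "width": finger opening in m; "finger_force": force on a finger pad.
Only numpy, scipy, OpenCV 4.12 (cv2) and the standard library are available. Lean on these libraries where they do the work, as an engineer would, in place of code of your own. Each camera call takes 0.05 s, during which the arm holds its last target. There are 200 camera calls.

## Task

Swing the lid of the sloping two-part mould up past vertical so that it stays open on its own, then lift out the cast test bar and gently lay it flat, wholly on the white ceramic plate. For measuring, lay the steel rule flat on the plate too, flush against one long side of the bar and reaching past both of the bar's ends. Leave the other labware where it stands.

Things in the scene. Friction and masses are not known exactly. Their poses are not given: they have to be found in the camera images.
- mould: Lower half of an aluminium clamshell mould: fixed block 130 x 116 x 30 mm on a blue stand, its top sloping 30 degrees, lower edge towards the robot. Origin: centre of the bar's seat, about 80 mm above the bench. x runs up the slope, away from the robot; y level to the left, towards the hinge; z square to the slope. Block top at z = -8 mm. Two hinge lugs at x = +-40, y = 56 to 68 mm rise to z = 26 mm.
- nest (a point): Same point as the mould's origin. The bar's ends rest on seats at mould z = 0 between end walls (x = +-42 mm) and side rails (|y| 13.5 to 19.5 mm, |x| 22 to 40 mm), all 8 mm high above the seats. For |x| below 22 mm both sides of the bar are free for fingers down to z = -8 mm and out to |y| = 56 mm.
- lid (a joint): Lid angle, rad: 0 closed (parallel to the mould's top), 1.57 upright, past that it falls open by itself and rests against its stop at 2.1. The hinge is free: below about 1.5 the lid falls shut. Lid 0.35 kg, an aluminium plate 120 (mould x) x 114 (across) x 8 mm with a 14 mm deep rim on its underside.
- lid_handle (a point): Middle of the lid's handle: a round steel bar of 10 mm diameter, 94 mm long, parallel to the mould's x (so sloping 30 degrees) and joined to the lid by an arm at each end; 39 mm of free gap between it and the lid's edge, nothing of the mould below it. With the lid closed it lies at mould (0, -100, +30) mm. It swings up and over to +y on a circle of 166 mm radius about the hinge axis.
- lid_hinge (a point): Point on the hinge axis, at mould (0, 66, 26) mm; the axis is parallel to the mould's x.
- bar: The cast test bar, plain grey resin, 80 (x) x 24 (y) x 22 (z) mm, about 60 g, loose in the mould, hidden under the lid at the start. Origin: centre of its underside; in the mould its axes are those of the mould.
- bar_end_a (a point): Middle of the lower edge of the bar's +x end (40 mm from its origin).
- bar_end_b (a point): Middle of the lower edge of the bar's -x end.
- plate: White ceramic plate fixed on the bench, 200 (x) x 240 (y) x 8 mm thick, origin at the centre of its underside, so its top is at z = 8 mm. A small dropper bottle stands on its far (+x) part; its near half is free.
- rule: Steel rule lying on the bench, 160 (x) x 44 (y) x 5 mm, with an upright black grip along its middle, 70 (x) x 12 (y) mm, whose top is 50 mm above the underside of the rule; about 160 g. Origin: centre of its underside. Its long straight edges are at y = +-22 mm; flush against the bar the two origins are 34 mm apart across the bar.
- dropper: Bystander: dropper bottle on the plate, 32 mm diameter, 55 mm high; origin at its foot.
- beaker_a: Bystander: white plastic beaker, 56 mm diameter, 55 mm high; origin at its foot.
- beaker_b: Bystander: glass beaker, 60 mm diameter, 60 mm high; origin at its foot.
- flask: Bystander: stoppered glass flask, 84 mm diameter, 155 mm high; origin at its foot.
- reagent: Bystander: brown reagent bottle, 54 mm diameter, 110 mm high; origin at its foot.
- scoop: Bystander: small red plastic scoop, 150 mm long, lying on the bench.
- dish: Bystander: shallow porcelain dish, 70 mm diameter, 20 mm high; origin at its foot. 170 to 230 mm behind it stands the upright of a fixed ring stand, 514 mm tall, with a clamp ring 400 mm up that reaches 120 mm from the upright towards the robot.
There are look-alikes about, which are no part of the job. What is shaped like the part that bears mould but pink or red is not meant.

How it is judged:
By the outcome, as a careful person would: the job done as asked, in the order asked, and still so for the second after the job is handed in, with the robot touching nothing.
It also fails if it takes over 72 s, if anything falls off the work surface, if the arm or the gripper's body presses on something with over 40 N, if the wrist force passes 120 N, or if a joint passes its speed limit or range.

## Working session

There is one attempt and no reset: what is moved stays moved. The work goes in short steps, Python scripts to look and compute and a tool call to move; the robot and the scene stay as the last step left them, time stands still between calls to the robot, and variables do not carry over. Pictures are saved under pics/ and viewed, at most 13 in all, crops included, and the job is handed in when it is done.

Besides the shell and the picture viewer there is one more tool, called after "Emit:" as name(argument=value, ...), one argument or row to a line, values as JSON. drive_tool: Moves the arm, as the interface text tells. Shift numbers are shares of 200 mm and turn numbers shares of 90 degrees, none past 1 either way. Its arguments: {"type":"object","properties":{"rows":{"type":"array"},"jaw":{"type":"number"}},"required":["rows"]}

```bash
mkdir -p pics; cat > h.py <<'E'
import numpy as np, cv2
from station import sensors, snapshot, env, find_in, trace, place_of
def world(p,c): return np.array(c["R"]).T@(np.array(p)-np.array(c["t"]))
def proj(X,c):
    q=np.array(c["R"])@np.array(X)+np.array(c["t"]); return np.array([c["fx"]*q[0]/q[2]+c["cx"],c["fy"]*q[1]/q[2]+c["cy"]])
E
python3 - <<'E'
from h import *
np.set_printoptions(precision=4,suppress=True)
s=sensors.sense(); print(s)
ims=[]
for n in ["side","top"]:
    c=snapshot(n); cv2.imwrite(f"pics/{n}0.png",c["frame"])
    print(n,c["fx"],"campos",-np.array(c["R"]).T@c["t"])
    for l in ["mould","nest","lid_handle","lid_hinge","plate","rule","dropper","beaker_a","beaker_b","flask","reagent","scoop","dish"]:
        for d in place_of(c,l)[:3]:
            w=world(d["point"],c); print(l,round(d["confidence"],2),w,proj(w,c).round())
E
```

```text
{'t': 0.0, 'qpos': array([-1.1807,  0.0919,  1.2319, -0.    ,  1.8198, -0.0567]), 'joint_vel': array([-0.    ,  0.0001,  0.0008,  0.0016,  0.0002, -0.0011]), 'joint_efforts': array([ -0.0016, -45.8732, -41.803 ,  -0.0003,   0.0115,   0.    ]), 'tcp_pos': array([ 0.2591, -0.5408,  0.2301]), 'tool_rot': array([-3.1396, -0.0001,  0.4468]), 'contact_force': array([0.7558, 0.3218, 0.0588]), 'moment': array([ 0.0008, -0.0265,  0.0372]), 'finger_force': 0.0, 'width': 0.08559229298964438}
side 486.56962024659 campos [0.1679 1.2249 0.8777]
mould 0.86 [0.2645 0.2946 0.0804] [347. 275.]
mould 0.84 [0.3274 0.5627 0.0776] [295. 352.]
mould 0.8 [0.563  0.2705 0.0793] [237. 248.]
nest 0.91 [0.5642 0.275  0.0782] [236. 250.]
nest 0.89 [0.3225 0.5677 0.0803] [297. 354.]
nest 0.88 [0.2629 0.2984 0.0801] [347. 276.]
lid_handle 0.86 [0.2746 0.2005 0.1075] [350. 243.]
lid_handle 0.72 [0.3381 0.4598 0.1069] [302. 307.]
lid_handle 0.71 [0.5648 0.1694 0.1032] [249. 220.]
lid_hinge 0.88 [0.2965 0.6227 0.1024] [303. 371.]
lid_hinge 0.78 [0.5353 0.3348 0.1042] [238. 258.]
lid_hinge 0.77 [0.2321 0.3523 0.1015] 
[... 1308 characters left out ...]
 0.1049] [180. 189.]
lid_hinge 0.76 [0.2304 0.3583 0.1058] [163. 307.]
plate 0.72 [ 0.4944 -0.3109  0.0058] [413. 218.]
rule 0.85 [ 0.5611 -0.0318  0.0023] [315. 193.]
rule 0.32 [ 0.3783 -0.0534  0.0026] [322. 257.]
dropper 0.7 [ 0.562  -0.3153  0.0128] [415. 194.]
beaker_a 0.58 [ 0.3805 -0.0512 -0.0002] [321. 256.]
beaker_b 0.58 [ 0.3805 -0.0512 -0.0002] [321. 256.]
flask 0.59 [ 0.7151 -0.115   0.0029] [343. 143.]
flask 0.19 [0.7089 0.019  0.002 ] [298. 144.]
reagent 0.61 [ 0.7229  0.1227 -0.0024] [263. 139.]
scoop 0.97 [0.4333 0.2801 0.0007] [204. 235.]
scoop 0.69 [0.7083 0.0196 0.0031] [297. 144.]
dish 0.85 [0.7073 0.0224 0.0025] [297. 144.]
dish 0.29 [ 0.7166 -0.1157  0.0033] [344. 142.]
```

View pics/top0.png

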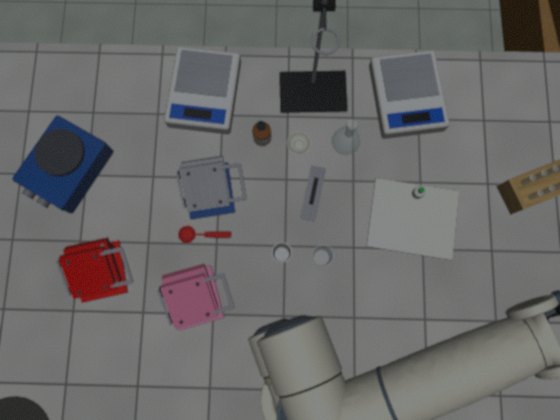

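View pics/side0.png

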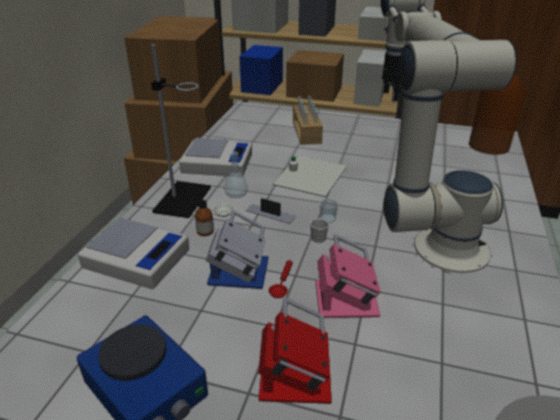

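The top view shows three moulds: grey at (204,185), pink at (190,296) and red at (92,270). The grey one stands on a blue stand and matches the description. The rule is at (313,193) and the plate at (413,218), with the dropper at (419,192). I'll confirm the mould in a crop and measure the yaws.

```bash
python3 - <<'E'
from h import *
np.set_printoptions(precision=4,suppress=True)
def onplane(uv,c,z):
    R=np.array(c["R"]);o=-R.T@c["t"]; d=R.T@np.array([(uv[0]-c["cx"])/c["fx"],(uv[1]-c["cy"])/c["fy"],1]); return o+d*(z-o[2])/d[2]
c=snapshot("top")
cv2.imwrite("pics/crop.png",cv2.resize(c["frame"][130:260,150:350],None,fx=4,fy=4,interpolation=cv2.INTER_CUBIC)[:600])
for l,z in [("rule",.005),("plate",.008)]:
    m=trace(c,l)
    for d in m[:1]:
        ys,xs=np.nonzero(d["mask"]); pts=np.array([onplane(p,c,z)[:2] for p in zip(xs,ys)])
        r=cv2.minAreaRect((pts*1000).astype(np.float32)); print(l,d["confidence"],r, pts.mean(0))
        w,v=np.linalg.eigh(np.cov(pts.T)); print(np.degrees(np.arctan2(v[1],v[0])))
for n in ["top","side"]*2:
    c=snapshot(n)
    P={}
    for l in ["nest","lid_handle","lid_hinge"]:
        ws=[world(d["point"],c) for d in place_of(c,l)]
        P[l]=min(ws,key=lambda w:np.hypot(*(w[:2]-[.55,.25])))
    v=P["lid_hinge"]-P["lid_handle"]; print(n,P,np.degrees(np.arctan2(-v[0],v[1])))
print(sensors.sense()["t"])
E
```

```text
rule 0.9 ((559.539794921875, -26.828712463378906), (49.64491271972656, 166.2099151611328), 78.96719360351562) [ 0.5571 -0.0266]
[-100.9256  169.0744]
plate 0.71 ((493.3753356933594, -309.9056396484375), (240.55308532714844, 200.4055633544922), 82.14857482910156) [ 0.4902 -0.3096]
[171.8352  81.8352]
top {'nest': array([0.5648, 0.2693, 0.0791]), 'lid_handle': array([0.5671, 0.1663, 0.1096]), 'lid_hinge': array([0.5408, 0.3377, 0.1047])} 8.743988473686391
side {'nest': array([0.5625, 0.2723, 0.0813]), 'lid_handle': array([0.5661, 0.1658, 0.1019]), 'lid_hinge': array([0.5361, 0.3346, 0.103 ])} 10.074720820085671
top {'nest': array([0.5639, 0.2702, 0.079 ]), 'lid_handle': array([0.5652, 0.2709, 0.0815]), 'lid_hinge': array([0.233 , 0.3544, 0.107 ])} 75.89338049840264
side {'nest': array([0.5637, 0.2743, 0.0797]), 'lid_handle': array([0.5647, 0.1685, 0.1028]), 'lid_hinge': array([0.5349, 0.3355, 0.1043])} 10.107655069042655
2.35
```

View pics/crop.png

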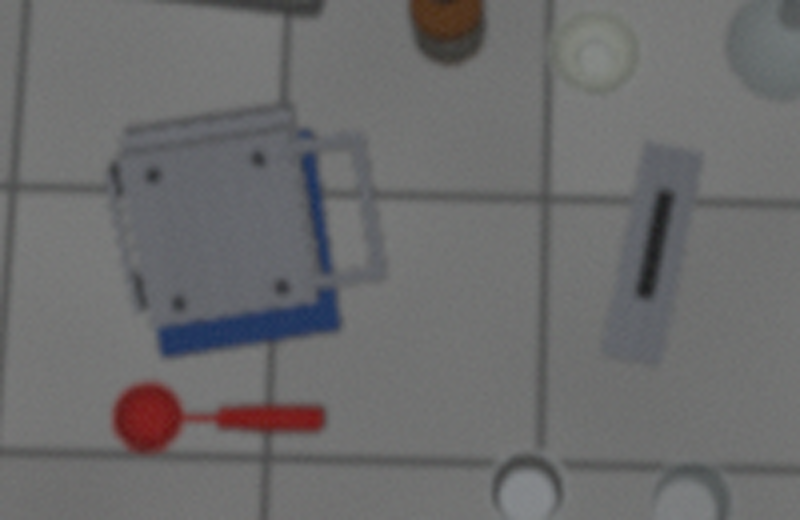

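The crop confirms it: the grey mould at crop (220,220) has a blue stand and its handle on the right at (370,210), while the pink and red ones are look-alikes. Now I'll travel to above the handle.

Emit:
drive_tool(
  rows=[
    [0.97,-0.847,0,0],
    [0.97,-0.847,0,0],
    [0.97,-0.847,0,0],
    [0.97,-0.847,0,0],
    [0.97,-0.847,0,0],
    [0.97,-0.847,0,0],
    [0.97,-0.847,0,0],
    [0.97,-0.847,0,0],
  ],
  jaw=0.6,
)

```text
t: 3.02
tcp_pos: [0.3621, -0.3025, 0.232]
tool_rot: [3.14, -0.001, 0.451]
contact_force: [-0.1, -0.3, 0.3]
width: 0.0513
finger_force: 0.0
```

Emit:
drive_tool(
  rows=[
    [0.97,-0.847,0,0],
    [0.97,-0.847,0,0],
    [0.97,-0.847,0,0],
    [0.97,-0.847,0,0],
    [0.97,-0.847,0,0],
    [0.97,-0.847,0,0],
    [0.97,-0.847,0,0],
    [0.97,-0.847,0,0],
  ],
)

```text
t: 3.68
tcp_pos: [0.4636, -0.0672, 0.2309]
tool_rot: [-3.141, 0.001, 0.45]
contact_force: [0.4, 0.1, -0.0]
width: 0.0514
finger_force: 0.0
```

Emit:
drive_tool(
  rows=[
    [0.97,-0.847,0,0.177],
    [0.97,-0.847,0,0.177],
    [0.97,-0.847,0,0.177],
    [0.97,-0.847,0,0.177],
    [0.97,-0.847,0,0.177],
    [0.97,-0.847,0,0.177],
    [0.97,-0.847,0,0.177],
    [0.97,-0.847,0,0.177],
  ],
)

```text
t: 4.35
tcp_pos: [0.5661, 0.1691, 0.2297]
tool_rot: [3.141, 0.002, 0.17]
contact_force: [0.8, 0.7, 0.3]
width: 0.0513
finger_force: 0.0
```

```bash
python3 - <<'E'
from h import *
np.set_printoptions(precision=4,suppress=True)
for n in ["wrist","wrist"]:
    c=snapshot(n)
    for l in ["nest","lid_handle","lid_hinge"]:
        for d in place_of(c,l)[:2]: print(l,round(d["confidence"],2),world(d["point"],c))
cv2.imwrite("pics/w1.png",c["frame"])
print(sensors.sense()["tcp_pos"])
E
```

```text
nest 0.77 [0.2593 0.2932 0.0771]
lid_handle 0.88 [0.5666 0.1735 0.1105]
lid_handle 0.75 [0.3347 0.4629 0.1072]
lid_hinge 0.69 [0.228  0.3566 0.1042]
lid_hinge 0.66 [0.5352 0.3333 0.1028]
nest 0.56 [0.2609 0.2926 0.0787]
lid_handle 0.92 [0.3365 0.4612 0.1047]
lid_handle 0.88 [0.5662 0.1729 0.1088]
lid_hinge 0.93 [0.2302 0.3538 0.1054]
lid_hinge 0.68 [ 0.7171 -0.1192  0.0022]
[0.5646 0.1672 0.2318]
```

View pics/w1.png

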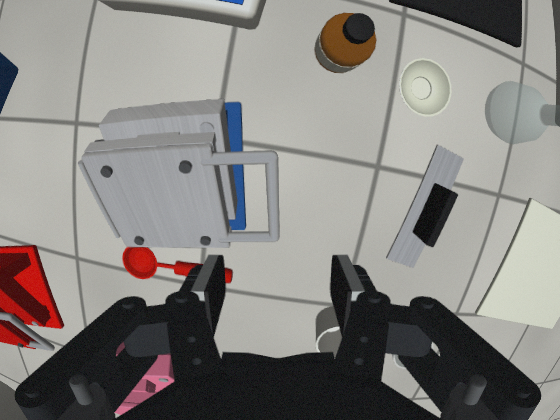

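The wrist view shows the handle at (272,195), midway between the finger lines. I'll descend and grip.

Emit:
drive_tool(
  rows=[
    [0,0,0.1,0],
    [0,0,0.3,0],
    [0.0,0,0.5,0],
    [0,0,0.6,0],
    [0,0,0.68,0],
    [0,0,0.715,0],
    [0,0,0.715,0],
  ],
  jaw=0.45,
)

```text
t: 5.33
tcp_pos: [0.5635, 0.1679, 0.0864]
tool_rot: [3.141, 0.003, 0.168]
contact_force: [0.5, -0.4, 0.3]
width: 0.0382
finger_force: 0.0
```

Emit:
drive_tool(
  rows=[
    [0,0,0,0],
    [0,0,0,0],
    [0,0,0,0],
    [0,0,0,0],
    [0,0,0,0],
  ],
  jaw=0,
)

```text
t: 5.75
tcp_pos: [0.5653, 0.1701, 0.0907]
tool_rot: [-3.14, -0.004, 0.17]
contact_force: [-1.6, 5.8, 3.7]
width: 0.008
finger_force: 58.7
```

Emit:
drive_tool(
  rows=[
    [-0.031,-0.004,-0.055,0],
    [-0.08,-0.02,-0.139,0],
    [-0.128,-0.047,-0.223,0],
    [-0.174,-0.086,-0.302,0],
    [-0.218,-0.135,-0.377,0],
    [-0.258,-0.195,-0.446,0],
    [-0.299,-0.275,-0.518,0],
    [-0.335,-0.367,-0.58,0],
  ],
)

```text
t: 6.42
tcp_pos: [0.486, 0.2263, 0.2079]
tool_rot: [3.135, -0.001, 0.164]
contact_force: [-3.8, -10.7, 5.7]
width: 0.0079
finger_force: 58.5
```

Emit:
drive_tool(
  rows=[
    [-0.029,-0.101,-0.05,0],
    [-0.05,-0.208,-0.087,0],
    [-0.064,-0.321,-0.111,0],
    [-0.07,-0.437,-0.122,0],
    [-0.068,-0.553,-0.117,0],
    [-0.06,-0.651,-0.103,0],
    [-0.048,-0.731,-0.083,0],
    [-0.036,-0.792,-0.063,0],
  ],
)

```text
t: 7.08
tcp_pos: [0.4505, 0.3863, 0.2179]
tool_rot: [-3.141, 0.002, 0.171]
contact_force: [-6.8, 0.5, 0.3]
width: 0.0077
finger_force: 67.3
```

Emit:
drive_tool(
  rows=[
    [0,0,0,0],
    [0,0,0,0],
    [0,0,0,0],
  ],
)

```text
t: 7.33
tcp_pos: [0.4505, 0.3859, 0.2181]
tool_rot: [-3.14, 0.002, 0.172]
contact_force: [-9.1, 0.9, 3.1]
width: 0.0074
finger_force: 67.6
```

Emit:
drive_tool(
  rows=[
    [0,0,0,0],
    [0,0,0,0],
    [0,0,0,0],
    [0,0,0,0],
    [0,0,0,0],
  ],
  jaw=0.55,
)

```text
t: 7.75
tcp_pos: [0.4527, 0.3847, 0.2172]
tool_rot: [-3.141, -0.001, 0.168]
contact_force: [-0.2, 1.1, 2.0]
width: 0.0471
finger_force: 0.4
```

Emit:
drive_tool(
  rows=[
    [0,0,-0.1,0],
    [0,0,-0.25,0],
    [0,0,-0.4,0],
    [0,0,-0.4,0],
  ],
)

```text
t: 8.08
tcp_pos: [0.4534, 0.385, 0.3045]
tool_rot: [-3.137, -0.009, 0.168]
contact_force: [0.1, 0.8, 1.4]
width: 0.0468
finger_force: 0.0
```

```bash
python3 - <<'E'
from h import *
np.set_printoptions(precision=4,suppress=True)
for n in ["side","top","side","top"]:
    c=snapshot(n)
    for l in ["nest","bar","bar_end_a","bar_end_b","lid_handle"]:
        for d in place_of(c,l)[:3]:
            w=world(d["point"],c)
            if w[0]>.4: print(n,l,round(d["confidence"],2),w)
    if n=="side": cv2.imwrite("pics/s2.png",cv2.resize(c["frame"][140:300,180:380],None,fx=3,fy=3))
print(sensors.sense()["tcp_pos"],sensors.sense()["t"])
E
```

```text
side nest 0.67 [0.5648 0.2731 0.0791]
side lid_handle 0.79 [0.453  0.4068 0.2212]
top nest 0.76 [0.562  0.2679 0.0799]
top nest 0.67 [ 0.4949 -0.3092  0.003 ]
top bar 0.54 [0.5576 0.2732 0.0808]
top bar_end_a 0.63 [0.5952 0.2744 0.1002]
top bar_end_a 0.5 [0.5233 0.265  0.059 ]
top bar_end_b 0.63 [0.5952 0.2744 0.1002]
top bar_end_b 0.5 [0.5233 0.265  0.059 ]
top lid_handle 0.6 [0.452  0.4073 0.2313]
side nest 0.93 [0.5635 0.2714 0.0804]
side bar 0.47 [0.4513 0.4033 0.223 ]
side bar 0.34 [0.5356 0.3367 0.103 ]
side lid_handle 0.8 [0.4511 0.4066 0.223 ]
top nest 0.56 [0.5635 0.2705 0.0828]
top bar 0.56 [0.5552 0.2757 0.0804]
top bar_end_a 0.85 [0.5261 0.2642 0.0606]
top bar_end_a 0.83 [0.5962 0.2755 0.0977]
top bar_end_b 0.85 [0.5261 0.2642 0.0606]
top bar_end_b 0.83 [0.5962 0.2755 0.0977]
top lid_handle 0.91 [0.4521 0.4033 0.227 ]
top lid_handle 0.41 [ 0.7241  0.1251 -0.0015]
[0.4525 0.3847 0.2969] 9.2833
```

View pics/s2.png

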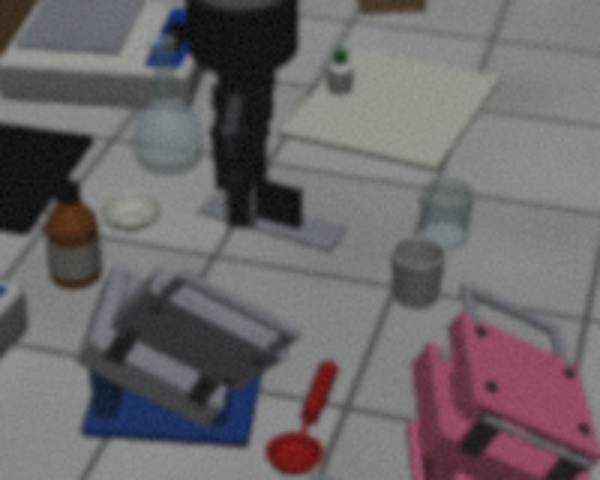

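The side view shows the lid leaning open at crop (190,330), resting on its stop. Now I'll move to above the bar.

Emit:
drive_tool(
  rows=[
    [0.44,0.655,0,0],
    [0.44,0.655,0,0],
    [0.44,0.655,0,0],
    [0.44,0.655,0.0,0],
    [0.44,0.655,0.2,0],
    [0.44,0.655,0.4,0],
    [0.44,0.655,0.5,0],
    [0.44,0.655,0.5,0],
  ],
)

```text
t: 9.95
tcp_pos: [0.5592, 0.269, 0.1894]
tool_rot: [3.139, 0.011, 0.168]
contact_force: [-0.9, -0.8, -1.1]
width: 0.0471
finger_force: 0.0
```

```bash
python3 - <<'E'
from h import *
np.set_printoptions(precision=4,suppress=True)
for n in ["wrist","wrist"]:
    c=snapshot(n)
    for l in ["nest","bar","bar_end_a","lid_hinge"]:
        for d in place_of(c,l)[:2]: print(l,round(d["confidence"],2),world(d["point"],c))
cv2.imwrite("pics/w2.png",c["frame"])
s=sensors.sense();print(s["tcp_pos"],s["tool_rot"],s["t"])
E
```

```text
nest 0.8 [0.3213 0.5605 0.0795]
bar 0.69 [0.5638 0.2693 0.0759]
bar_end_a 0.97 [0.5274 0.2638 0.0602]
bar_end_a 0.72 [0.5942 0.275  0.1005]
lid_hinge 0.69 [0.5366 0.3298 0.1003]
nest 0.91 [0.3219 0.5607 0.08  ]
bar 0.89 [0.5606 0.2695 0.0773]
bar 0.21 [0.5345 0.3334 0.1003]
bar_end_a 0.84 [0.5292 0.26   0.0632]
bar_end_a 0.78 [0.596  0.2743 0.0995]
lid_hinge 0.64 [0.5366 0.3322 0.1002]
[0.5615 0.2706 0.1982] [-3.1411 -0.0019  0.169 ] 10.45
```

View pics/w2.png

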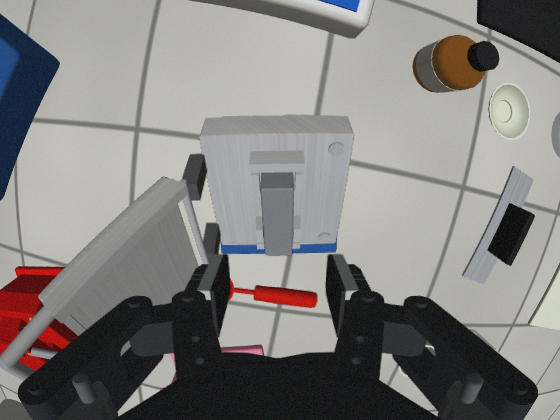

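The bar at (277,215) is centred between the fingers and aligned with them. I'll descend and grip.

Emit:
drive_tool(
  rows=[
    [-0.005,0,0.15,0],
    [-0.005,0,0.3,0],
    [-0.005,0,0.42,0],
    [-0.005,0,0.5,0],
    [-0.005,0,0.55,0],
    [-0.005,0,0.575,0],
    [-0.005,0,0.59,0],
    [-0.005,0,0.59,0],
  ],
)

```text
t: 11.12
tcp_pos: [0.5606, 0.2703, 0.0795]
tool_rot: [-3.141, -0.001, 0.169]
contact_force: [-0.2, -0.1, 0.2]
width: 0.0473
finger_force: 0.0
```

Emit:
drive_tool(
  rows=[
    [0,0,0,0],
    [0,0,0,0],
    [0,0,0,0],
    [0,0,0,0],
    [0,0,0,0],
  ],
  jaw=0.1,
)

```text
t: 11.53
tcp_pos: [0.561, 0.2705, 0.0808]
tool_rot: [-3.141, -0.003, 0.169]
contact_force: [-0.1, -0.5, 5.9]
width: 0.0229
finger_force: 59.9
```

Emit:
drive_tool(
  rows=[
    [-0.015,0,-0.026,0],
    [-0.03,0,-0.052,0],
    [-0.045,0,-0.078,0],
    [-0.0625,0,-0.108,0],
    [-0.0625,0,-0.25,0],
    [-0.0625,0,-0.4,0],
    [-0.0625,0,-0.55,0],
    [-0.0625,0,-0.55,0],
  ],
)

```text
t: 12.2
tcp_pos: [0.5494, 0.2689, 0.1971]
tool_rot: [-3.139, -0.01, 0.169]
contact_force: [0.4, -0.1, 1.5]
width: 0.023
finger_force: 59.0
```

```bash
python3 - <<'E'
from h import *
np.set_printoptions(precision=4,suppress=True)
s=sensors.sense();print(s["tcp_pos"],s["tool_rot"],s["t"],s["width"])
for n in ["wrist","top"]:
    c=snapshot(n)
    for l in ["bar","bar_end_a","plate","rule","dropper"]:
        for d in place_of(c,l)[:2]: print(n,l,round(d["confidence"],2),world(d["point"],c))
E
```

```text
[0.5494 0.2689 0.1971] [-3.139  -0.0103  0.1689] 12.2 0.023019205305675666
wrist bar 0.87 [0.5489 0.2697 0.1938]
wrist bar 0.24 [ 0.5607 -0.0264 -0.0033]
wrist bar_end_a 0.78 [0.5821 0.269  0.2168]
wrist rule 0.94 [ 0.5622 -0.0237 -0.0028]
wrist dropper 0.24 [0.5497 0.2662 0.1944]
top bar 0.49 [0.5418 0.2708 0.1859]
top bar_end_a 0.63 [0.5117 0.2611 0.1651]
top plate 0.75 [ 0.4958 -0.3117  0.0015]
top rule 0.93 [ 0.562  -0.0319  0.0011]
top rule 0.33 [0.7067 0.0196 0.0047]
top dropper 0.52 [ 0.5671 -0.3177  0.012 ]
```

Emit:
drive_tool(
  rows=[
    [-0.1,0.2,0,0],
    [-0.23,0.4,0,0],
    [-0.3,0.6,0,0],
    [-0.351,0.8,0,0],
    [-0.351,0.904,0,0],
    [-0.351,0.904,0,0],
  ],
)

```text
t: 13.3
tcp_pos: [0.5091, 0.0731, 0.1893]
tool_rot: [3.139, -0.001, 0.163]
contact_force: [0.4, 0.3, -1.4]
width: 0.0229
finger_force: 59.3
```

Emit:
drive_tool(
  rows=[
    [-0.1,0.2,0,0],
    [-0.23,0.4,0,0],
    [-0.3,0.6,0,0],
    [-0.351,0.8,0,0],
    [-0.351,0.904,0,0],
    [-0.351,0.904,0,0],
  ],
)

```text
t: 13.8
tcp_pos: [0.4699, -0.1163, 0.1888]
tool_rot: [3.139, 0.0, 0.163]
contact_force: [0.2, 0.6, -1.5]
width: 0.0228
finger_force: 59.4
```

Emit:
drive_tool(
  rows=[
    [-0.1,0.2,0,-0.07],
    [-0.23,0.4,0,-0.15],
    [-0.3,0.6,0,-0.22],
    [-0.351,0.8,0,-0.3],
    [-0.351,0.904,0,-0.37],
    [-0.351,0.904,0,-0.44],
    [-0.351,0.904,0,-0.5],
    [-0.351,0.904,0,-0.55],
  ],
)

```text
t: 14.47
tcp_pos: [0.4317, -0.3021, 0.1884]
tool_rot: [-3.141, -0.001, 1.037]
contact_force: [-0.2, 0.6, -1.0]
width: 0.0227
finger_force: 59.4
```

Emit:
drive_tool(
  rows=[
    [0,0,0.05,-0.07],
    [0,0,0.15,-0.14],
    [0,0,0.25,-0.2],
    [0,0,0.3,-0.255],
    [0,0,0.3,-0.255],
    [0,0,0.3,-0.255],
  ],
)

```text
t: 14.97
tcp_pos: [0.4317, -0.3011, 0.1284]
tool_rot: [-3.141, -0.001, 1.431]
contact_force: [0.3, -0.3, -1.6]
width: 0.0228
finger_force: 59.4
```

```bash
python3 - <<'E'
from h import *
np.set_printoptions(precision=4,suppress=True)
s=sensors.sense();print(s["tcp_pos"],s["tool_rot"],s["t"],s["width"])
for n in ["side","top","wrist"]:
    c=snapshot(n)
    for l in ["bar","bar_end_a","dropper"]:
        for d in place_of(c,l)[:2]: print(n,l,round(d["confidence"],2),world(d["point"],c))
    if n=="wrist": cv2.imwrite("pics/w3.png",c["frame"])
E
```

```text
[ 0.4317 -0.3011  0.1284] [-3.1406 -0.0011  1.4314] 14.9667 0.02275487185323497
side bar 0.45 [ 0.4339 -0.3002  0.1272]
side bar_end_a 0.58 [ 0.4285 -0.3348  0.1028]
side bar_end_a 0.37 [ 0.4373 -0.267   0.1437]
side dropper 0.63 [ 0.5642 -0.3282  0.004 ]
top dropper 0.61 [ 0.5661 -0.3173  0.0133]
top dropper 0.23 [ 0.7261  0.1199 -0.0002]
wrist bar 0.62 [ 0.4318 -0.3035  0.1259]
wrist bar 0.31 [ 0.5633 -0.3246  0.0123]
wrist bar_end_a 0.83 [ 0.4362 -0.272   0.1485]
wrist dropper 0.91 [ 0.5663 -0.3244  0.0106]
wrist dropper 0.37 [ 0.4314 -0.3034  0.1287]
```

View pics/w3.png

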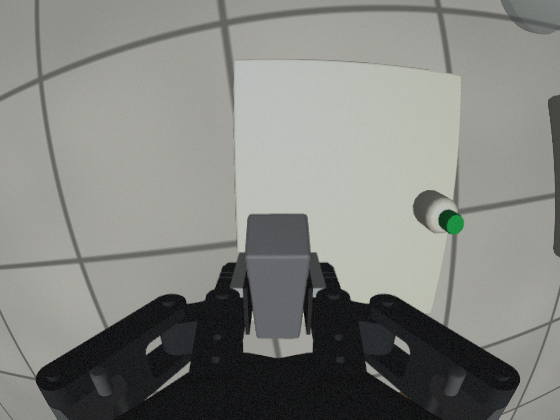

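The view shows the bar held parallel to the plate, with the plate's near edge at column 236 and the dropper at (437,212). The bar is tilted 30° with its low end towards -y. I'll lower that end to touch, then press while following it so the bar turns flat in the grip.

Emit:
drive_tool(
  rows=[
    [0,0,0.1,0],
    [0,0,0.25,0],
    [0,0,0.38,0],
    [0,0,0.45,0],
    [0,0,0.48,0],
    [0,0,0.48,0],
    [0,0,0.48,0],
  ],
)

```text
t: 16.15
tcp_pos: [0.4317, -0.3022, 0.0337]
tool_rot: [3.141, 0.0, 1.433]
contact_force: [0.3, -0.9, -0.6]
width: 0.0231
finger_force: 59.5
```

Emit:
drive_tool(
  rows=[
    [0,0,0.009,0],
    [0,0,0.018,0],
    [0.01,0,0.027,0],
    [0.021,0,0.036,0],
    [0.021,0,0.036,0],
  ],
)

```text
t: 16.57
tcp_pos: [0.433, -0.3003, 0.0287]
tool_rot: [3.138, 0.006, 1.433]
contact_force: [-1.6, -4.2, 6.9]
width: 0.023
finger_force: 60.6
```

Emit:
drive_tool(
  rows=[
    [0.009,0,0.01,0],
    [0.019,0,0.02,0],
    [0.028,0,0.031,0],
    [0.036,0,0.043,0],
    [0.036,0,0.043,0],
    [0.036,0,0.043,0],
  ],
)

```text
t: 17.07
tcp_pos: [0.4344, -0.2925, 0.0205]
tool_rot: [3.137, 0.005, 1.433]
contact_force: [-1.1, -2.0, 10.0]
width: 0.0228
finger_force: 61.8
```

```bash
python3 - <<'E'
from h import *
np.set_printoptions(precision=4,suppress=True)
s=sensors.sense();print(s["tcp_pos"],s["contact_force"],s["moment"],s["t"],s["width"])
for n in ["side","wrist"]:
    c=snapshot(n)
    for l in ["bar","bar_end_a"]:
        for d in place_of(c,l)[:2]: print(n,l,round(d["confidence"],2),world(d["point"],c))
E
```

```text
[ 0.4344 -0.2925  0.0205] [-1.0504 -1.9776  9.9778] [-0.6424  0.3415 -0.0569] 17.0667 0.0227971556410815
side bar 0.65 [ 0.4369 -0.2976  0.0184]
side bar 0.15 [0.4521 0.4052 0.2229]
side bar_end_a 0.54 [ 0.4318 -0.3347  0.0065]
side bar_end_a 0.48 [ 0.4399 -0.2601  0.0307]
wrist bar 0.64 [ 0.4358 -0.3027  0.017 ]
wrist bar_end_a 0.93 [ 0.4387 -0.2596  0.0354]
wrist bar_end_a 0.71 [ 0.4271 -0.3383  0.0081]
```

Emit:
drive_tool(
  rows=[
    [0.008,0,0.011,0],
    [0.017,0,0.022,0],
    [0.025,0,0.034,0],
    [0.032,0,0.046,0],
    [0.032,0,0.046,0],
  ],
)

```text
t: 17.78
tcp_pos: [0.4353, -0.2865, 0.0111]
tool_rot: [3.137, 0.005, 1.433]
contact_force: [-2.3, -2.8, 9.0]
width: 0.0229
finger_force: 62.8
```

Emit:
drive_tool(
  rows=[
    [0.006,0,0.006,0],
    [0.009,0,0.013,0],
    [0.01,0,0.018,0],
    [0.01,0,0.018,0],
  ],
)

```text
t: 18.12
tcp_pos: [0.4357, -0.285, 0.0082]
tool_rot: [3.136, 0.006, 1.433]
contact_force: [-2.9, -2.3, 11.5]
width: 0.0233
finger_force: 64.9
```

```bash
python3 - <<'E'
from h import *
np.set_printoptions(precision=4,suppress=True)
s=sensors.sense();print(s["tcp_pos"],s["contact_force"],s["moment"],s["t"],s["width"])
for n in ["side","wrist","side","wrist"]:
    c=snapshot(n)
    for l in ["bar","bar_end_a"]:
        for d in place_of(c,l)[:2]: print(n,l,round(d["confidence"],2),world(d["point"],c))
    if n=="side": cv2.imwrite("pics/s4.png",cv2.resize(c["frame"][130:230,240:370],None,fx=6,fy=6,interpolation=cv2.INTER_CUBIC))
E
```

```text
[ 0.4357 -0.285   0.0082] [-2.9175 -2.2944 11.4502] [-0.9091  0.5568 -0.06  ] 18.1167 0.023266824679131944
side bar 0.63 [ 0.4336 -0.2957  0.01  ]
side bar_end_a 0.58 [ 0.429  -0.3346  0.0059]
side bar_end_a 0.46 [ 0.4365 -0.2543  0.0099]
wrist bar 0.72 [ 0.4294 -0.3349  0.0096]
wrist bar 0.6 [ 0.4351 -0.2991  0.0092]
wrist bar_end_a 0.91 [ 0.4282 -0.3343  0.0084]
wrist bar_end_a 0.7 [ 0.4386 -0.259   0.0152]
side bar 0.59 [0.4533 0.4028 0.223 ]
side bar 0.49 [ 0.4352 -0.295   0.011 ]
side bar_end_a 0.67 [ 0.4386 -0.253   0.0115]
side bar_end_a 0.45 [ 0.4307 -0.3354  0.0068]
wrist bar 0.7 [ 0.434  -0.2971  0.0082]
wrist bar_end_a 0.96 [ 0.4403 -0.259   0.0144]
wrist bar_end_a 0.8 [ 0.4289 -0.3383  0.0091]
```

View pics/s4.png

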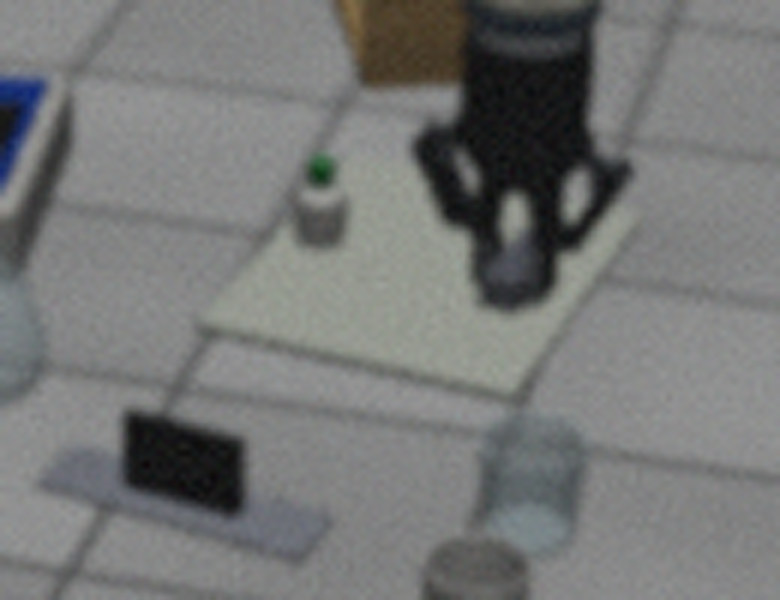

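The bar is nearly flat on the plate at crop (515,270), with about 4° left. I'll press a little more, then release slowly.

Emit:
drive_tool(
  rows=[
    [0.005,0,0.01,0],
    [0.008,0,0.018,0],
    [0.008,0,0.018,0],
  ],
)

```text
t: 18.97
tcp_pos: [0.4358, -0.285, 0.0081]
tool_rot: [3.136, 0.009, 1.432]
contact_force: [-11.4, -2.8, 27.9]
width: 0.0235
finger_force: 72.8
```

Emit:
drive_tool(
  rows=[
    [0,0,-0.018,0],
    [0,0,-0.018,0],
  ],
)

```text
t: 19.13
tcp_pos: [0.436, -0.2828, 0.0082]
tool_rot: [3.136, 0.005, 1.433]
contact_force: [-4.2, -0.3, 14.7]
width: 0.0232
finger_force: 65.2
```

Emit:
drive_tool(
  rows=[
    [0,0,0,0],
    [0,0,-0.01,0],
    [0,0,-0.01,0],
    [0,0,-0.01,0],
  ],
  jaw=0.33,
)

```text
t: 19.47
tcp_pos: [0.4351, -0.2812, 0.0077]
tool_rot: [3.139, 0.001, 1.433]
contact_force: [0.2, -0.7, 8.3]
width: 0.0285
finger_force: 3.9
```

Emit:
drive_tool(
  rows=[
    [0,0,0,0],
    [0,0,0,0],
    [0,0,-0.03,0],
    [0,0,-0.1,0],
    [0,0,-0.25,0],
    [0,0,-0.5,0],
    [0,0,-0.6,0],
    [0,0,-0.6,0],
  ],
  jaw=0.5,
)

```text
t: 20.13
tcp_pos: [0.4366, -0.2824, 0.134]
tool_rot: [3.132, 0.005, 1.433]
contact_force: [0.3, 0.2, 0.8]
width: 0.0426
finger_force: 0.0
```

```bash
cat > m.py <<'E'
from h import *
np.set_printoptions(precision=4,suppress=True)
def ray(uv,c):
    R=np.array(c["R"]);o=-R.T@c["t"]; x=(uv[0]-c["cx"])/c["fx"];y=(uv[1]-c["cy"])/c["fy"]
    th=np.hypot(x,y); k=np.sin(th)/max(th,1e-9); return o,R.T@np.array([x*k,y*k,np.cos(th)])
def onw(uv,c,z):
    o,d=ray(uv,c); return o+d*(z-o[2])/d[2]
def mrect(c,l,z):
    d=trace(c,l)
    if not d: return None
    ys,xs=np.nonzero(d[0]["mask"]); p=np.array([onw(q,c,z)[:2] for q in zip(xs,ys)])*1000
    return d[0]["confidence"],cv2.minAreaRect(p.astype(np.float32))
E
python3 - <<'E'
from m import *
s=sensors.sense();print(s["tcp_pos"],s["contact_force"],s["t"],s["width"])
for n in ["wrist","side","wrist"]:
    c=snapshot(n)
    for l in ["bar","bar_end_a"]:
        for d in place_of(c,l)[:2]: print(n,l,round(d["confidence"],2),world(d["point"],c))
    if n=="wrist": print(mrect(c,"bar",.03),mrect(c,"plate",.008))
cv2.imwrite("pics/w5.png",c["frame"])
E
```

```text
[ 0.4366 -0.2824  0.134 ] [0.283  0.183  0.7653] 20.1333 0.04258211278518341
wrist bar 0.95 [ 0.4337 -0.2948  0.0057]
wrist bar_end_a 0.96 [ 0.4394 -0.2549  0.0085]
wrist bar_end_a 0.67 [ 0.4272 -0.3362  0.0092]
(0.75, ((434.6051025390625, -292.87420654296875), (82.06753540039062, 24.439626693725586), 81.99067687988281)) (0.56, ((494.93096923828125, -310.7628173828125), (238.9937286376953, 200.01560974121094), 81.94548797607422))
side bar 0.53 [ 0.4352 -0.2931  0.0116]
side bar_end_a 0.71 [ 0.4315 -0.3336  0.0051]
side bar_end_a 0.53 [ 0.4389 -0.2533  0.006 ]
wrist bar 0.92 [ 0.4355 -0.296   0.0034]
wrist bar_end_a 0.61 [ 0.4401 -0.2578  0.0069]
wrist bar_end_a 0.56 [ 0.4293 -0.3345  0.0093]
(0.81, ((434.7371520996094, -293.00115966796875), (82.3310317993164, 23.994489669799805), 82.19831085205078)) (0.74, ((494.74420166015625, -311.0141296386719), (239.22897338867188, 199.6601104736328), 81.95863342285156))
```

View pics/w5.png

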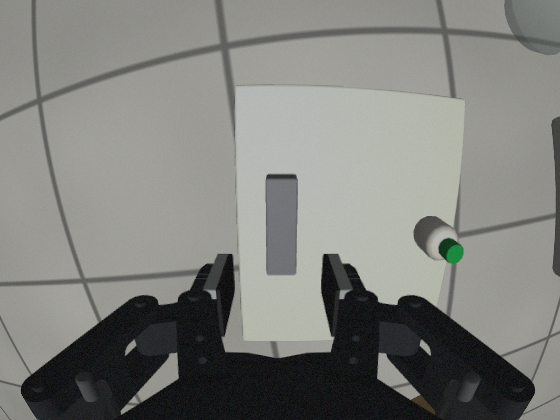

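The bar lies flat at (281,225), parallel to the plate and well inside it. Next is the rule.

Emit:
drive_tool(
  rows=[
    [0.1,0.03,-0.1,0],
    [0.3,0.1,-0.15,0.07],
    [0.5,0.17,-0.15,0.15],
    [0.7,0.23,-0.15,0.22],
    [0.9,0.3,-0.15,0.3],
    [1.0,0.33,-0.15,0.37],
    [1.0,0.33,-0.15,0.44],
    [1.0,0.33,-0.15,0.5],
  ],
  jaw=0.5,
)

```text
t: 21.45
tcp_pos: [0.5279, -0.0892, 0.1561]
tool_rot: [-3.141, -0.0, 0.646]
contact_force: [-0.8, -0.8, -0.6]
width: 0.0428
finger_force: 0.0
```

Emit:
drive_tool(
  rows=[
    [0.1,-0.05,0,0.07],
    [0.2,-0.1,0,0.15],
    [0.32,-0.163,0,0.22],
    [0.32,-0.163,0,0.3],
    [0.32,-0.163,0,0.37],
    [0.32,-0.163,0,0.44],
    [0.32,-0.163,0,0.51],
    [0.32,-0.163,0,0.533],
  ],
)

```text
t: 22.12
tcp_pos: [0.5585, -0.027, 0.1562]
tool_rot: [3.142, 0.0, -0.195]
contact_force: [0.7, -0.3, 0.8]
width: 0.0425
finger_force: 0.0
```

```bash
python3 - <<'E'
from m import *
for i in range(2):
    c=snapshot("wrist")
    for d in place_of(c,"rule")[:2]: print(round(d["confidence"],2),world(d["point"],c))
    f=c["frame"]
    # black grip top face and rule mask
    print(mrect(c,"rule",.005))
    d=trace(c,"rule")[0]["mask"]
    m=d&(f.max(2)<70); ys,xs=np.nonzero(m); p=np.array([onw(q,c,.05)[:2] for q in zip(xs,ys)])*1000
    print("black@.05",len(p),cv2.minAreaRect(p.astype(np.float32)))
cv2.imwrite("pics/w6.png",f)
s=sensors.sense();print(s["tcp_pos"],s["tool_rot"],s["t"])
E
```

```text
0.65 [ 0.5632 -0.026  -0.0024]
(0.69, ((562.5546875, -27.647159576416016), (44.0262565612793, 161.3296356201172), 79.13557434082031))
black@.05 1310 ((566.11328125, -28.181079864501953), (11.303300857543945, 73.11738586425781), 79.05855560302734)
0.96 [ 0.5597 -0.0257  0.0002]
(0.88, ((563.0178833007812, -27.33094024658203), (45.336097717285156, 160.4721221923828), 79.95938110351562))
black@.05 1325 ((566.07958984375, -28.297876358032227), (11.532644271850586, 73.10549926757812), 79.23612213134766)
[ 0.5585 -0.0271  0.1563] [-3.1415  0.     -0.1888] 22.5167
```

View pics/w6.png

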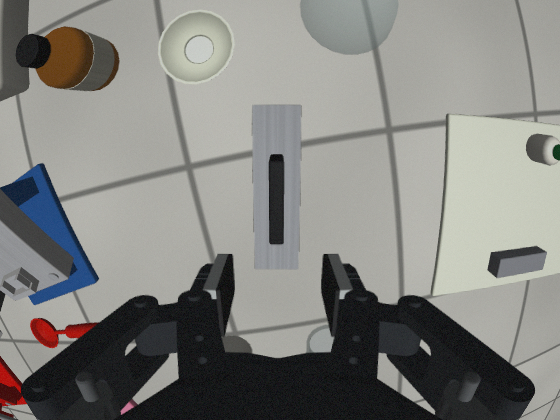

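The rule is at (277,187) with its black grip centred and aligned between the fingers. I'll grasp it.

Emit:
drive_tool(
  rows=[
    [0.022,0,0.1,0],
    [0.022,0,0.28,0],
    [0.022,0,0.44,0],
    [0.022,0,0.56,0],
    [0.022,0,0.63,0],
    [0.022,0,0.65,0],
    [0.022,0,0.65,0],
  ],
)

```text
t: 23.1
tcp_pos: [0.5619, -0.0278, 0.0249]
tool_rot: [3.141, 0.003, -0.189]
contact_force: [-0.7, -0.1, 0.4]
width: 0.0425
finger_force: 0.0
```

Emit:
drive_tool(
  rows=[
    [0,0,0,0],
    [0,0,0,0],
    [0,0,0,0],
    [0,0,0,0],
    [0,0,0,0],
    [0,0,0,0],
  ],
  jaw=0,
)

```text
t: 23.6
tcp_pos: [0.5641, -0.0279, 0.0283]
tool_rot: [-3.141, -0.004, -0.189]
contact_force: [0.8, 1.3, 6.5]
width: 0.0108
finger_force: 63.2
```

Emit:
drive_tool(
  rows=[
    [0,0,-0.05,0],
    [0,0,-0.15,0],
    [0,0,-0.3,0],
    [0,0,-0.45,0],
    [0,0,-0.5,0],
    [0,0,-0.5,0],
  ],
)

```text
t: 24.1
tcp_pos: [0.5644, -0.0282, 0.1302]
tool_rot: [-3.141, -0.006, -0.189]
contact_force: [1.2, 0.9, -1.8]
width: 0.0105
finger_force: 62.1
```

```bash
python3 - <<'E'
from m import *
s=sensors.sense();print(s["tcp_pos"],s["tool_rot"],s["t"],s["width"])
c=snapshot("wrist")
z=s["tcp_pos"][2]-.026+.005
print(mrect(c,"rule",z))
E
```

```text
[ 0.5644 -0.0282  0.1302] [-3.1412 -0.0064 -0.1895] 24.1 0.01047185125987849
(0.82, ((565.8840942382812, -29.151630401611328), (43.8140754699707, 154.45103454589844), 79.14384460449219))
```

Emit:
drive_tool(
  rows=[
    [-0.05,0.1,0,0],
    [-0.1,0.25,0,-0.07],
    [-0.1,0.4,0,-0.15],
    [-0.1,0.6,0,-0.22],
    [-0.1,0.8,0,-0.3],
    [-0.1,0.95,0,-0.37],
    [-0.1,1.0,0,-0.44],
    [-0.1,1.0,0,-0.5],
  ],
)

```text
t: 24.87
tcp_pos: [0.5032, -0.2231, 0.1226]
tool_rot: [-3.137, 0.004, 0.597]
contact_force: [0.4, 0.2, -1.5]
width: 0.0109
finger_force: 62.0
```

Emit:
drive_tool(
  rows=[
    [-0.1,0.06,0,-0.07],
    [-0.25,0.15,0,-0.15],
    [-0.355,0.231,0,-0.22],
    [-0.355,0.231,0,-0.3],
    [-0.355,0.231,0,-0.37],
    [-0.355,0.231,0,-0.44],
    [-0.355,0.231,0,-0.51],
    [-0.355,0.231,0,-0.532],
  ],
)

```text
t: 25.53
tcp_pos: [0.4714, -0.298, 0.1226]
tool_rot: [-3.137, -0.003, 1.437]
contact_force: [-0.4, 0.8, -2.3]
width: 0.0109
finger_force: 62.0
```

Emit:
drive_tool(
  rows=[
    [0,0,0.1,0],
    [0,0,0.2,0],
    [0,0,0.28,0],
    [0,0,0.32,0],
    [0,0,0.32,0],
    [0,0,0.32,0],
  ],
)

```text
t: 26.03
tcp_pos: [0.4719, -0.2981, 0.0607]
tool_rot: [-3.139, -0.001, 1.432]
contact_force: [0.8, -0.2, -1.4]
width: 0.0107
finger_force: 62.0
```

```bash
python3 - <<'E'
from m import *
s=sensors.sense();print(s["tcp_pos"],s["tool_rot"],s["t"],s["width"])
c=snapshot("wrist")
z=s["tcp_pos"][2]-.027+.005
print(mrect(c,"rule",z),mrect(c,"bar",.03),mrect(c,"dropper",.04))
cv2.imwrite("pics/w7.png",c["frame"])
E
```

```text
[ 0.4719 -0.2981  0.0607] [-3.1388 -0.0014  1.4317] 26.0333 0.010669124051394575
(0.95, ((471.8477478027344, -298.59326171875), (155.44192504882812, 43.743247985839844), 82.02313995361328)) (0.75, ((436.21368408203125, -292.3956298828125), (82.42789459228516, 26.219432830810547), 82.07213592529297)) (0.63, ((564.9561157226562, -321.55609130859375), (31.38250732421875, 60.66069793701172), 44.458736419677734))
```

View pics/w7.png

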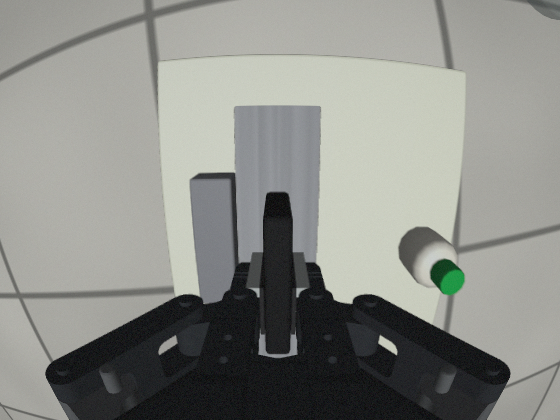

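The view shows the rule held parallel to the bar, its left edge at column 236 almost touching the bar's line. I'll move 4 mm away before lowering.

Emit:
drive_tool(
  rows=[
    [0,0.02,0,0],
    [0,0.022,0.03,0],
    [0,0.022,0.07,0],
    [0,0.022,0.1,0],
    [0,0.022,0.118,0],
    [0,0.022,0.118,0],
    [0,0.022,0.118,0],
  ],
)

```text
t: 26.82
tcp_pos: [0.4768, -0.2991, 0.0381]
tool_rot: [-3.141, -0.0, 1.432]
contact_force: [0.9, -0.0, -2.0]
width: 0.0111
finger_force: 62.0
```

```bash
python3 - <<'E'
from m import *
s=sensors.sense();print(s["tcp_pos"],s["contact_force"],s["t"],s["width"])
for i in range(2):
    c=snapshot("wrist")
    print(mrect(c,"rule",.014),mrect(c,"bar",.03))
E
```

```text
[ 0.4768 -0.2991  0.0381] [ 0.8666 -0.0266 -2.0358] 26.8167 0.011093672084050378
(0.69, ((476.38275146484375, -300.5050048828125), (157.59149169921875, 44.981224060058594), 81.9036636352539)) (0.61, ((437.709228515625, -285.73199462890625), (69.60169219970703, 27.914295196533203), 82.09051513671875))
(0.86, ((476.67633056640625, -301.3656921386719), (159.78453063964844, 44.953887939453125), 81.92867279052734)) (0.84, ((437.7670593261719, -286.1711730957031), (70.14967346191406, 27.69879913330078), 81.6529769897461))
```

Emit:
drive_tool(
  rows=[
    [0,0,0.006,0],
    [0,0,0.012,0],
    [0,0,0.016,0],
    [0,0,0.016,0],
  ],
)

```text
t: 27.45
tcp_pos: [0.4772, -0.2994, 0.0363]
tool_rot: [3.141, 0.0, 1.432]
contact_force: [-1.8, 1.0, 2.8]
width: 0.0106
finger_force: 62.8
```

Emit:
drive_tool(
  rows=[
    [0,0,0.004,0],
    [0,0,0.008,0],
    [0,0,0.008,0],
  ],
)

```text
t: 27.7
tcp_pos: [0.4772, -0.2994, 0.0363]
tool_rot: [3.141, 0.001, 1.432]
contact_force: [-5.7, 3.7, 11.6]
width: 0.0106
finger_force: 63.9
```

Emit:
drive_tool(
  rows=[
    [0,0,-0.01,0],
    [0,-0.007,-0.01,0],
    [0,-0.014,-0.01,0],
    [0,-0.021,-0.01,0],
    [0,-0.028,-0.01,0],
    [0,-0.035,-0.01,0],
    [0,-0.042,-0.01,0],
    [0,-0.042,-0.01,0],
  ],
)

```text
t: 28.37
tcp_pos: [0.4688, -0.2982, 0.0363]
tool_rot: [3.141, 0.0, 1.432]
contact_force: [1.9, 0.0, 3.9]
width: 0.0106
finger_force: 62.8
```

```bash
python3 - <<'E'
from m import *
s=sensors.sense();print(s["tcp_pos"],s["contact_force"],s["t"],s["width"])
for n in ["wrist","top"]:
    c=snapshot(n); f=c["frame"]
    if n=="wrist": print(mrect(c,"rule",.013),mrect(c,"bar",.03)); a=cv2.resize(f[60:330,120:380],None,fx=3,fy=3)[:600,:800]; cv2.imwrite("pics/w8.png",a)
E
```

```text
[ 0.4688 -0.2982  0.0363] [1.902  0.0492 3.8959] 28.3667 0.010611910497745177
(0.83, ((469.089111328125, -299.65875244140625), (158.16238403320312, 45.034454345703125), 82.3542709350586)) (0.67, ((437.6289367675781, -285.021728515625), (67.71449279785156, 26.603261947631836), 81.92288970947266))
```

View pics/w8.png

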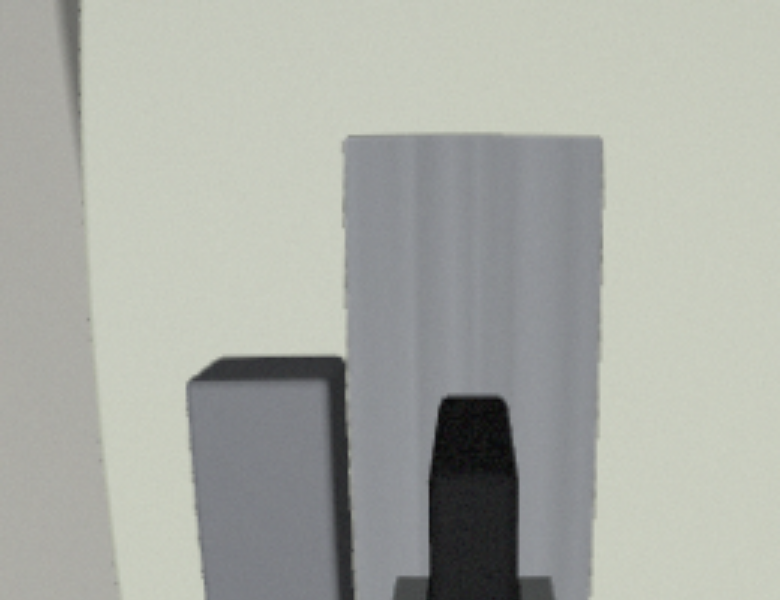

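The gap is nearly closed at crop column 347. I'll push 4 mm more so contact is certain, then release and lift.

Emit:
drive_tool(
  rows=[
    [0,-0.005,0,0],
    [0,-0.01,0,0],
    [0,-0.015,0,0],
    [0,-0.02,0,0],
    [0,-0.02,0,0],
  ],
)

```text
t: 28.98
tcp_pos: [0.465, -0.2977, 0.0363]
tool_rot: [3.141, 0.0, 1.432]
contact_force: [3.0, -0.7, 5.6]
width: 0.0109
finger_force: 63.0
```

Emit:
drive_tool(
  rows=[
    [0,0,0,0],
    [0,0,0,0],
    [0,0,0,0],
    [0,0,0,0],
  ],
  jaw=0.22,
)

```text
t: 29.32
tcp_pos: [0.4639, -0.2972, 0.0347]
tool_rot: [-3.139, -0.001, 1.432]
contact_force: [0.2, -1.0, 0.3]
width: 0.019
finger_force: 0.0
```

Emit:
drive_tool(
  rows=[
    [0,0,-0.03,0],
    [0,0,-0.08,0],
    [0,0,-0.2,0],
    [0,0,-0.35,0],
    [0,0,-0.5,0],
    [0,0,-0.5,0],
  ],
)

```text
t: 29.82
tcp_pos: [0.4671, -0.2994, 0.1448]
tool_rot: [3.131, 0.006, 1.432]
contact_force: [0.9, -1.2, 1.4]
width: 0.0188
finger_force: 0.0
```

```bash
python3 - <<'E'
from m import *
s=sensors.sense();print(s["tcp_pos"],s["contact_force"],s["t"],s["width"])
c=snapshot("wrist"); f=c["frame"]; r,b=mrect(c,"rule",.013),mrect(c,"bar",.03); print(r,b)
d=np.array(b[1][0])-np.array(r[1][0]); print("dist across",d@[.9905,-.138], "along",d@[.138,.9905])
c2=snapshot("top"); print([world(q["point"],c2) for q in place_of(c2,"lid_handle")][:3])
cv2.imwrite("pics/w9.png",cv2.resize(f[60:330,120:480],None,fx=2.2,fy=2.2,interpolation=cv2.INTER_CUBIC))
E
```

```text
[ 0.4671 -0.2994  0.1448] [ 0.897  -1.1853  1.4451] 29.8167 0.01883792926793116
(0.96, ((464.8663330078125, -299.2569580078125), (159.65206909179688, 45.41584014892578), 82.59054565429688)) (0.86, ((432.2254638671875, -292.7392272949219), (81.48111724853516, 25.188980102539062), 82.14872741699219))
dist across -33.230227722167974 along 1.951372329711914
[array([0.3313, 0.462 , 0.1074]), array([0.4529, 0.4041, 0.2274]), array([0.2726, 0.1997, 0.1064])]
```

View pics/w9.png

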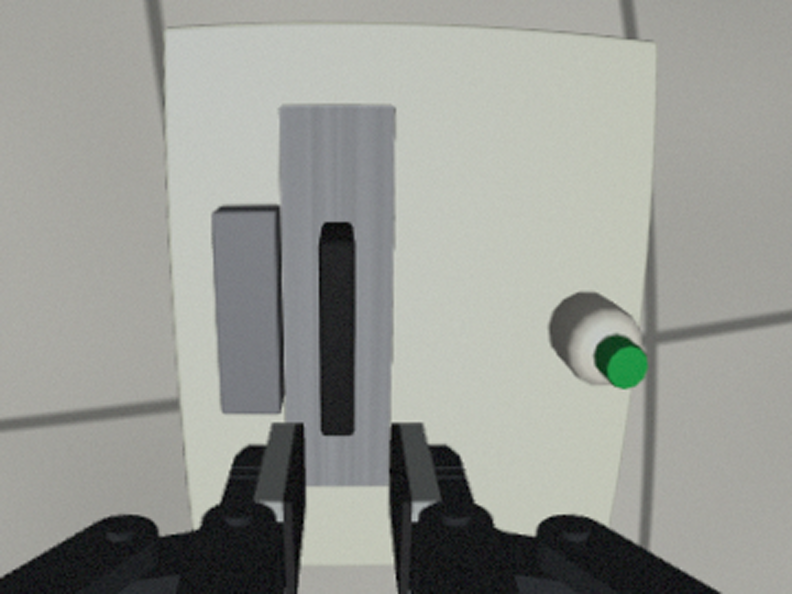

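The rule, at columns 280–395, lies flush against the bar's long side at column 281. It reaches past both ends of the bar. Everything is on the plate, the dropper hasn't moved and the lid is still open, so I'm handing in.

```bash
python3 -c "
from station import env
print(env.hand_in())"
```

```text
the job is handed in; nothing more can be done
None
```

I handed the job in at about 30 s (no verdict came back): the mould's lid stays open on its stop, the bar lies flat on the plate, and the rule is flush along one long side, reaching past both ends.

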